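# Nest the desk pots and hold the stationery box open

## Robot

A 7-joint arm with a two-finger parallel gripper is mounted at the origin on the work surface. World frame = base frame: x ahead of the robot, y to its left, z up, the work surface at z = 0. Lengths are in m, angles in degrees, forces in N, time in s.
With the tool pointing down it reaches from about 0.4 to 0.85 m from the base axis. Payload 10.4 kg.
Tool frame: the origin (TCP) lies on the centre line of the jaws, within the pads' length; the fingertips stand 25 mm ahead of it and the grasp point (between the pads) lies 6 mm ahead of it; z points along the fingers, y is the line along which they close (so a half turn about z gives the same grasp; the last joint's range is limited). The gripper opens to 85 mm and grips with 20 to 120 N. Pads are 22 mm wide; open, the fingers measure 114 mm over their backs; the gripper's body (76 mm by 85 mm) begins 54 mm behind the grasp point. The pads swing forward as they close: fully open they stand 13 mm farther back than shut.
Start: joints at [-69.076, 19.034, -3.707, 83.658, 1.238, 77.344, -5.071], TCP at [0.236, 0.579, 0.221] pointing down, gripper open.
Joint ranges: [-148.97, 148.97], [-28.65, 121.19], [-84.17, 76.75], [9.2, 138.47], [-72.65, 252.65], [3.7, 117.97], [-149.18, 149.18]. Speed limits (degrees/s): [127.2, 127.2, 159.86, 159.86, 180, 180, 180].

## Interface

Orientations are given as a 3x3 rotation matrix whose columns are the frame's x, y, z axes.
In Python, from cell import robot, cams gives the robot as it stands. The module is installed in compiled form; this text tells all that it offers.
- The arm moves only by the tool arm_command, never from a script. Its argument "commands" is a list of rows, each an object with "dp": the shift along the tool's x, y, z in cm, a list of three; "twist": the turn, a rotation vector about the tool's x, y, z in degrees, a list of three. A call has 1 to 8 rows; each row shifts and turns the commanded pose from where the row before left it, along the tool's axes as they then stand; what a row does not reach is not made up. A row lasts 1/8 s, in which the tool goes at most 62.5 mm and 10.7 degrees, less where a joint would pass 70% of its speed; a pose out of reach is approached as far as the arm can. A call with a gripper value outside its range is refused whole. "grip" is the closure, from 0 (fully open) to 1 (shut), set as the call begins (left out, the last holds). The fingers move at their own pace and stop on an object; the grip force is fixed at half the most. Time passes only in rows, so rows that do not move let the fingers close. It gives the time, the measured TCP pose, the force, the opening and the grip force at its end, in the units of the state.
- robot.observe(): the state, without advancing time (a new reading comes with each control period).
- cams.read_camera(name): name is "scene" or "top" or "wrist"; returns a dict with "image" (384x512x3 uint8, red, green, blue), "fx", "fy", "cx", "cy" (pixels), "R" (3x3) and "t" (3): a world point X has camera coordinates R X + t. Camera axes: x right, y down, z forward; pixel columns grow to the right and rows downward; lengths in m; the calibration is good to about 2 mm. A picture is of the moment at which its call begins. There is no depth.
- robot.hand_in(): hands the job in; it is judged then, once.
The state is a dict: "t": time; "q": joint angles; "qvel": joint speeds; "effort": joint torques, N m; "ee_pos": TCP position; "tool_rot": TCP orientation; "contact_force": force on the tool from outside, world axes, zero at the start; "torque": the same for the moment, N m; "gripper_width": opening from 0.0 (shut) to 1.0 (fully open); "grip_force": force on a finger pad.
Only numpy, scipy, OpenCV 4.12 (cv2) and the standard library are available. Lean on these libraries where they do the work, as an engineer would, in place of code of your own. Each camera call takes 0.05 s, during which the arm holds its last target. There are 200 camera calls.

## Task

Nest the three empty desk pots into one stack so they can be put away: leave the blue pot standing where it is, set the orange pot fully down into it, then the white pot fully down into the orange one. Then lift the lid of the black stationery box by its orange tab and finish while still holding the lid steady at an opening of 50 degrees, for a colleague to put the stack in; the lid would fall shut by itself, so do not let go of it or let it drop. Leave the other things on the desk where they are.

Things in the scene. Friction and masses are not known exactly. Their poses are not given: they have to be found in the camera images.
- pot_blue: Blue round desk pot, 75 mm tall, 140 g. Outside 38 mm across at the foot, 56 mm at 52 mm height; upright rim band 65 mm across at 55 to 75 mm height (grip there, across it). Mouth 59 mm across; inner floor 28 mm above the underside. The pots differ only in colour; one nested in another sits on its floor, 28 mm higher, so its top 28 mm shows. Origin: centre of underside, z up.
- pot_orange: Orange round desk pot, 75 mm tall, 140 g. Outside 38 mm across at the foot, 56 mm at 52 mm height; upright rim band 65 mm across at 55 to 75 mm height (grip there, across it). Mouth 59 mm across; inner floor 28 mm above the underside. The pots differ only in colour; one nested in another sits on its floor, 28 mm higher, so its top 28 mm shows. Origin: centre of underside, z up.
- pot_white: White round desk pot, 75 mm tall, 140 g. Outside 38 mm across at the foot, 56 mm at 52 mm height; upright rim band 65 mm across at 55 to 75 mm height (grip there, across it). Mouth 59 mm across; inner floor 28 mm above the underside. The pots differ only in colour; one nested in another sits on its floor, 28 mm higher, so its top 28 mm shows. Origin: centre of underside, z up.
- storage_box: Black stationery box, fixed to the desk, 200 mm deep (x) by 220 mm wide (y) by 120 mm tall, with a cream hinged lid on top. Origin: centre of its underside; z up; its x axis points from the front (towards the robot) to the hinge side at the back.
- lid (a joint): Opening angle (rad) of the box's cream lid: 0 shut, 0.873 = 50 degrees, stop at 1.31. The lid (200 x 220 x 6 mm, about 0.3 kg) is hinged along the box's back top edge; its front edge swings up and back, away from the robot. The hinge is free: let go at any angle, the lid falls shut.
- lid_hinge (a point): Middle of the lid's hinge line, on the back top edge of the box, 100 mm behind the box's centre and 120.5 mm above the desk. It turns with the lid: y along the hinge line (the box's y), x along the lid from front to hinge, z out of the lid's upper face.
- lid_tab (a point): Grip point on the orange pull tab, which sticks out level from the middle of the lid's front edge: 16 mm wide along the hinge direction, 10 to 16 mm thick, 42 mm long. The point lies 30 mm before the edge: in lid_hinge's axes x = -230, z = +5 mm; lid shut, 125.5 mm above the desk. Clear on both sides and below: pinch its width from above. Axes as lid_hinge.
- pen_cup: Bystander: dark steel pen cup with pens, 76 mm across, 100 mm tall, pens to about 180 mm. Origin: centre of the underside.
- mug: Bystander: blue mug, 80 mm across, 92 mm tall, handle on its +y side reaching 77 mm from its axis. Origin: centre of the underside.
- stapler: Bystander: red and black stapler, 135 x 36 mm, 55 mm tall, long axis x. Origin: centre of the underside.
- tape_dispenser: Bystander: black tape dispenser, 140 x 60 mm, 81 mm tall, long axis x. Origin: centre of the underside.
- calculator: Bystander: grey desk calculator lying flat, 150 x 100 mm, 20 mm tall. Origin: centre of the underside.
- sanitizer: Bystander: green sanitizer bottle, 56 mm across, 140 mm tall. Origin: centre of the underside.
- glue_stick: Bystander: yellow glue stick standing upright, 28 mm across, 90 mm tall. Origin: centre of the underside.
Not all that is in view belongs to the job. Of the things that look like the pot_white, take the one that is farthest from the robot's base at the start. Of the things shaped like the pot_orange, the orange one is meant.

How it is judged (in metres and radians):
On the way, in this order (a step that is already met when the one before it is completed fails the run):
1. the orange pot sits fully down in the blue pot, upright and let go (horizontal distance between pot_orange and pot_blue below 0.005 m and z of pot_orange in the frame of pot_blue between 0.024 and 0.033 m and angle between pot_orange's own z axis and vertical below 0.08 rad and contact force between the fingers and pot_orange below 0.05 N and linear speed of pot_orange below 0.02 m/s), for 0.2 s.
2. the white pot sits fully down in the orange pot, upright and let go, the orange still in the blue (horizontal distance between pot_orange and pot_blue below 0.005 m and z of pot_orange in the frame of pot_blue between 0.024 and 0.033 m and angle between each of pot_orange, pot_white's own z axis and vertical below 0.08 rad and horizontal distance between pot_white and pot_orange below 0.005 m and z of pot_white in the frame of pot_orange between 0.024 and 0.033 m and contact force between the fingers and pot_white below 0.05 N and linear speed of pot_white below 0.02 m/s), for 0.2 s.
At the end, for the whole second after the job is handed in: Fingers hold the lid (over 0.3 N) still at 50 degrees within 6, nothing else propping it; the stack stands upright and at rest, untouched: orange in blue, white in orange, each centred within 5 mm, its underside 24 to 33 mm above the one below (all of step 2 and linear speed of each of pot_blue, pot_orange below 0.02 m/s and contact force between each of the fingers, lid and pot_blue below 0.05 N and contact force between each of the fingers, lid and pot_orange below 0.05 N and angle between pot_blue's own z axis and vertical below 0.06 rad and height (world z) of pot_blue below 0.008 m and value of joint lid between 0.768 and 0.978 rad and velocity of joint lid between -0.1 and 0.1 rad/s and contact force between the fingers and lid above 0.3 N and contact force between lid and pot_white below 0.05 N and contact force between lid and pen_cup below 0.05 N and contact force between lid and mug below 0.05 N and contact force between lid and stapler below 0.05 N and contact force between lid and tape_dispenser below 0.05 N and contact force between lid and calculator below 0.05 N and contact force between lid and sanitizer below 0.05 N and contact force between lid and glue_stick below 0.05 N); the arm keeps its last pose, push and grip.
It fails at once if one of the other things (pen cup, mug, stapler, tape dispenser, calculator, sanitizer, glue stick) is pushed more than 30 mm or tips over (distance of any of pen_cup, mug, stapler, tape_dispenser, calculator, sanitizer, glue_stick from where it was at the start of the episode above 0.03 m or angle between any of pen_cup, mug, stapler, tape_dispenser, calculator, sanitizer, glue_stick's own z axis and vertical above 0.5 rad).
It fails at once if the blue pot is moved more than 25 mm from where it stood or lifted (distance of pot_blue from where it was at the start of the episode above 0.025 m or height (world z) of pot_blue above 0.015 m).
It fails at once if a pot is tipped over (angle between any of pot_blue, pot_orange, pot_white's own z axis and vertical above 0.7 rad).
It fails at once if the lid is let drop (it swings shut faster than 2.5 rad/s) (velocity of joint lid below -2.5 rad/s).
It also fails if it takes over 67 s, if anything falls off the work surface, if the arm or the gripper's body presses on something with over 40 N, if the wrist force passes 120 N, or if a joint passes its speed limit or range.

## Working session

There is one attempt and no reset: what is moved stays moved. The work goes in short steps, Python scripts to look and compute and a tool call to move; the robot and the scene stay as the last step left them, time stands still between calls to the robot, and variables do not carry over. Pictures are saved under pics/ and viewed, at most 12 in all, crops included, and the job is handed in when it is done.

Besides the shell and the picture viewer there is one more tool, called after "Emit:" as name([rows], argument=value, ...), one row to a line, values as JSON. arm_command: Moves the arm, as the interface text tells. Its arguments: {"type":"object","properties":{"commands":{"type":"array"},"grip":{"type":"number"}},"required":["commands"]}

```bash
mkdir -p pics
python3 - <<'E'
from cell import robot, cams
import cv2,numpy as np
s=robot.observe(); print(s['t'],s['ee_pos'],np.round(s['tool_rot'],3),s['gripper_width'])
for n in ("scene","top"):
    c=cams.read_camera(n); cv2.imwrite(f'pics/{n}0.png',c['image'][:,:,::-1])
    R=np.array(c['R']);t=np.array(c['t']);print(n,c['fx'],c['cx'],c['cy'],-R.T@t,np.round(R,3).tolist())
E
```

```text
0.0 [0.23621163 0.57822279 0.22013164] [[-0.926  0.378 -0.   ]
 [ 0.378  0.926 -0.001]
 [-0.    -0.001 -1.   ]] 0.9983978886675997
scene 398.35711253565285 258.06365395451644 192.30315390124662 [1.0258823  0.26438804 1.08790705] [[-0.411, 0.911, -0.008], [0.776, 0.345, -0.528], [-0.479, -0.224, -0.849]]
top 481.47724518869876 266.498055413851 190.99830547466166 [0.34374449 0.01122114 1.52368263] [[0.014, -1.0, 0.0], [-0.995, -0.014, -0.094], [0.094, 0.001, -0.996]]
```

View pics/scene0.png

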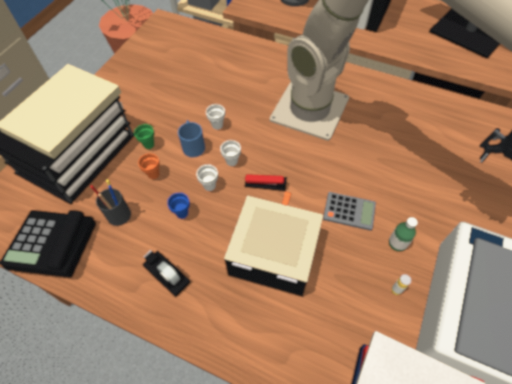

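View pics/top0.png

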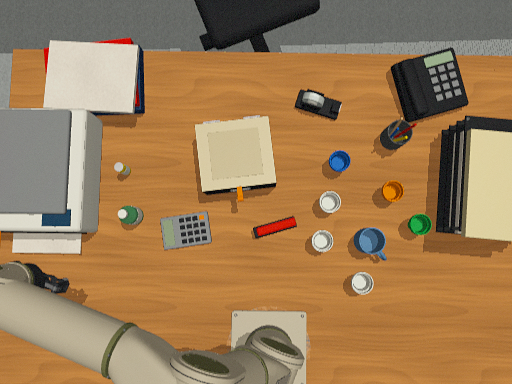

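The scene view shows three white pots at (208,177), (231,152) and (216,116), with orange at (150,166), blue at (179,205), green at (145,135), and the mug at (192,140).

In the top view:

| Item | Pixel |
|---|---|
| White pots (candidates) | (330,202), (322,241), (362,283) |
| Orange pot | (392,190) |
| Green pot (same shape, not wanted) | (419,224) |
| Blue pot | (339,161) |
| Blue mug (not wanted) | (369,242) |
| Lid tab | (240,193) |

The base is at about (270,345), so the farthest white pot is the one at (330,202).

```bash
cat > h.py <<'E'
from cell import robot, cams
import cv2,numpy as np
def cam(n,save=None):
    c=cams.read_camera(n); c['R']=np.array(c['R']);c['t']=np.array(c['t'])
    if save: cv2.imwrite(f'pics/{save}.png',c['image'][:,:,::-1])
    return c
def ray(c,u,v):
    d=c['R'].T@np.array([(u-c['cx'])/c['fx'],(v-c['cy'])/c['fy'],1.]); return -c['R'].T@c['t'],d
def plane(c,u,v,z):
    o,d=ray(c,u,v); return o+d*(z-o[2])/d[2]
def proj(c,X):
    p=c['R']@np.array(X)+c['t']; return c['fx']*p[0]/p[2]+c['cx'],c['fy']*p[1]/p[2]+c['cy']
def tri(rays):
    A=0;b=0
    for o,d in rays:
        d=d/np.linalg.norm(d);P=np.eye(3)-np.outer(d,d);A=A+P;b=b+P@o
    X=np.linalg.solve(A,b); return X,[np.linalg.norm(np.cross(X-o,d/np.linalg.norm(d))) for o,d in rays]
HSV={'orange':((4,130,90),(17,255,255)),'blue':((108,150,60),(125,255,255)),'white':((0,0,150),(180,45,255))}
def mask(c,col):
    return cv2.inRange(cv2.cvtColor(c['image'],cv2.COLOR_RGB2HSV),*map(np.array,HSV[col]))
def blobs(c,col,near=None,r=25,amin=20):
    n,l,s,ce=cv2.connectedComponentsWithStats(mask(c,col))
    return [(ce[i].round(1).tolist(),s[i].tolist()) for i in range(1,n) if s[i][4]>=amin and (near is None or np.hypot(*(ce[i]-near))<r)]
E
python3 - <<'E'
from h import *
T=cam('top');S=cam('scene')
px={'blue':((339,161),(179,205)),'orange':((392,190),(150,166)),'white':((330,202),(208,177)),'white2':((322,241),(231,152)),'white3':((362,283),(216,116)),'green':((419,224),(145,135)),'mug':((369,242),(192,140))}
for k,(a,b) in px.items():
    X,e=tri([ray(T,*a),ray(S,*b)]);print(k,X.round(3),np.round(e,3),'r',np.hypot(X[0],X[1]).round(3),plane(T,*a,.06).round(3))
for k in('blue','orange','white'): print(k,blobs(T,k,px[k][0],14),blobs(S,k,px[k][1],16))
for n,(u,v) in {'tab':(240,193),'pen':(396,135),'tape':(318,103),'stapler':(274,227)}.items(): print(n,plane(T,u,v,.1).round(3))
print('tab blobs',blobs(T,'orange',(240,193),20,5),blobs(S,'orange',(287,198),20,5))
a=cv2.resize(T['image'][140:300,290:440],None,fx=5/2,fy=5/2,interpolation=cv2.INTER_CUBIC)
b=cv2.resize(S['image'][90:230,120:250],None,fx=2.85,fy=2.85,interpolation=cv2.INTER_CUBIC)[:400]
h=min(len(a),len(b));cv2.imwrite('pics/crop.png',np.hstack([a[:h],b[:h]])[:,:,::-1])
E
```

```text
blue [ 0.579 -0.21   0.049] [0.001 0.001] r 0.615 [ 0.577 -0.209  0.06 ]
orange [ 0.49  -0.372  0.046] [0.003 0.003] r 0.615 [ 0.49  -0.371  0.06 ]
white [ 0.451 -0.181  0.044] [0.002 0.002] r 0.486 [ 0.451 -0.181  0.06 ]
white2 [ 0.331 -0.158  0.044] [0.001 0.001] r 0.367 [ 0.332 -0.157  0.06 ]
white3 [ 0.206 -0.28   0.038] [0.002 0.002] r 0.348 [ 0.208 -0.278  0.06 ]
green [ 0.387 -0.454  0.048] [0.001 0.001] r 0.597 [ 0.387 -0.452  0.06 ]
mug [ 0.331 -0.306  0.032] [0. 0.] r 0.45 [ 0.331 -0.299  0.06 ]
blue [] [([178.8, 204.3], [169, 194, 20, 23, 326])]
orange [] []
white [([328.9, 202.0], [320, 191, 21, 22, 298])] [([206.9, 174.5], [198, 165, 19, 21, 302])]
tab [0.471 0.091 0.1  ]
pen [ 0.652 -0.374  0.1  ]
tape [ 0.747 -0.139  0.1  ]
stapler [ 0.371 -0.011  0.1  ]
tab blobs [] [([280.8, 187.3], [0, 0, 512, 384, 108219])]
```

View pics/crop.png

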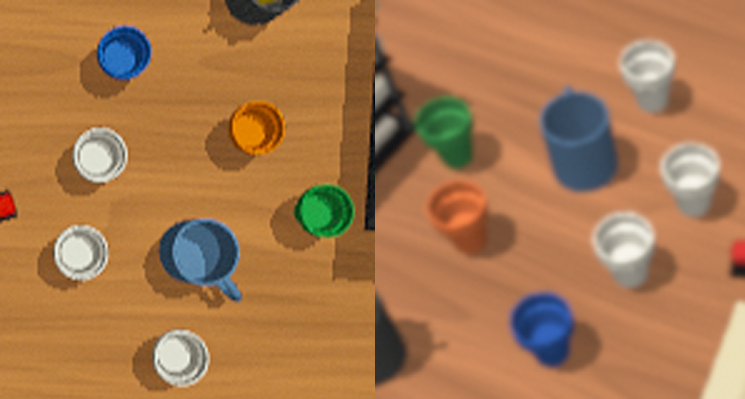

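The crop confirms the choice. The farthest white pot is the left one at crop (101,155), r = 0.486 m against 0.367 and 0.348 for the others. The orange pot is at crop (257,127), blue at (124,52), and green and the mug are left out. Next I plan the reach with tool y along world x.

```bash
cat >> h.py <<'E'
import json
from scipy.spatial.transform import Rotation as Ro
RP=np.array([[0,1,0],[1,0,0],[0,0,-1.]])   # tool x=+Y, y=+X, z down
def plan(wps,start=None,show=True):
    """wps: (pos,R,n) -> rows in tool axes, rounded (cm, deg); calls of 8"""
    s=robot.observe(); p,R=start or (np.array(s['ee_pos']),np.array(s['tool_rot'])); rows=[]
    for P,RT,n in wps:
        for i in range(n,0,-1):
            dp=np.round(R.T@(np.array(P)-p)/i*100,2); tw=np.round(Ro.from_matrix(R.T@RT).as_rotvec(degrees=True)/i,2)
            rows.append({"dp":dp.tolist(),"twist":tw.tolist()})
            p=p+R@dp/100; R=R@Ro.from_rotvec(tw,degrees=True).as_matrix()
    for i in range(0,len(rows),8): print(json.dumps(rows[i:i+8]))
    return p,R
E
python3 - <<'E'
from h import *
plan([((.5,.15,.26),RP,9),((.47,-.345,.26),RP,9)])
E
```

```text
[{"dp": [-4.51, -3.3, -0.44], "twist": [-0.0, 0.0, 7.53]}, {"dp": [-4.91, -2.68, -0.44], "twist": [-0.01, 0.0, 7.53]}, {"dp": [-5.21, -2.01, -0.44], "twist": [-0.0, 0.0, 7.53]}, {"dp": [-5.43, -1.31, -0.44], "twist": [-0.0, 0.0, 7.53]}, {"dp": [-5.56, -0.59, -0.43], "twist": [-0.0, 0.01, 7.53]}, {"dp": [-5.59, 0.15, -0.44], "twist": [-0.01, 0.01, 7.53]}, {"dp": [-5.52, 0.88, -0.44], "twist": [-0.01, 0.0, 7.53]}, {"dp": [-5.36, 1.59, -0.43], "twist": [-0.0, 0.01, 7.53]}]
[{"dp": [-5.1, 2.28, -0.44], "twist": [-0.01, 0.0, 7.54]}, {"dp": [-5.5, -0.33, 0.0], "twist": [0.0, 0.0, -0.0]}, {"dp": [-5.5, -0.33, 0.0], "twist": [0.0, 0.0, -0.0]}, {"dp": [-5.5, -0.33, 0.0], "twist": [0.0, 0.0, -0.0]}, {"dp": [-5.5, -0.33, 0.0], "twist": [0.0, 0.0, -0.0]}, {"dp": [-5.5, -0.34, 0.0], "twist": [0.0, 0.0, -0.0]}, {"dp": [-5.5, -0.33, 0.0], "twist": [0.0, 0.0, -0.0]}, {"dp": [-5.5, -0.34, 0.0], "twist": [0.0, 0.0, -0.0]}]
[{"dp": [-5.5, -0.33, 0.0], "twist": [0.0, 0.0, -0.0]}, {"dp": [-5.5, -0.34, 0.0], "twist": [0.0, 0.0, -0.0]}]
```

Emit:
arm_command([
  {"dp":[-4.5,-3.3,-0.4],"twist":[0,0,7.5]},
  {"dp":[-4.9,-2.7,-0.4],"twist":[0,0,7.5]},
  {"dp":[-5.2,-2.0,-0.4],"twist":[0,0,7.5]},
  {"dp":[-5.4,-1.3,-0.4],"twist":[0,0,7.5]},
  {"dp":[-5.6,-0.6,-0.4],"twist":[0,0,7.5]},
  {"dp":[-5.6,0.2,-0.4],"twist":[0,0,7.5]},
  {"dp":[-5.5,0.9,-0.4],"twist":[0,0,7.5]},
  {"dp":[-5.4,1.6,-0.4],"twist":[0,0,7.5]},
], grip=0)

```text
t: 1.2
ee_pos: [0.4727, 0.1967, 0.2531]
tool_rot: [[-0.131, 0.991, 0.0], [0.991, 0.131, 0.0], [0.0, 0.0, -1.0]]
contact_force: [0.5, 0.2, -0.5]
gripper_width: 1.001
grip_force: 0.0
```

Emit:
arm_command([
  {"dp":[-5.1,2.3,-0.4],"twist":[0,0,7.5]},
  {"dp":[-5.5,-0.3,0],"twist":[0,0,0]},
  {"dp":[-5.5,-0.3,0],"twist":[0,0,0]},
  {"dp":[-5.5,-0.3,0],"twist":[0,0,0]},
  {"dp":[-5.5,-0.3,0],"twist":[0,0,0]},
  {"dp":[-5.5,-0.3,0],"twist":[0,0,0]},
  {"dp":[-5.5,-0.3,0],"twist":[0,0,0]},
  {"dp":[-5.5,-0.3,0],"twist":[0,0,0]},
])

```text
t: 2.2
ee_pos: [0.4822, -0.2358, 0.257]
tool_rot: [[-0.005, 1.0, 0.001], [1.0, 0.005, 0.0], [0.0, 0.001, -1.0]]
contact_force: [0.5, 0.7, -0.7]
gripper_width: 0.998
grip_force: 0.0
```

Run:
```python
from h import *
s=robot.observe();print(s['t'],s['ee_pos'],np.round(s['tool_rot'],3).tolist(),np.round(s['q'],1))
c=cam('wrist','w1');R=c['R'];C=-R.T@c['t'];print(c['fx'],c['cx'],c['cy'],C,np.round(R,2).tolist(), np.array(s['tool_rot']).T@(C-s['ee_pos']))
for X in((.579,-.21,.075),(.488,-.37,.075),(.451,-.181,.075)):print(proj(c,X))
```

```text
2.2 [ 0.48222824 -0.23578824  0.25701642] [[-0.005, 1.0, 0.001], [1.0, 0.005, 0.0], [0.0, 0.001, -1.0]] [-17.7   7.2  43.   95.9  -5.   78.8  26.3]
265.5336129369555 250.51731164168157 190.92566666097898 [ 0.48067052 -0.15643898  0.4095072 ] [[1.0, 0.01, -0.0], [0.01, -0.95, 0.31], [0.0, -0.31, -0.95]] [ 0.07941369 -0.00103843 -0.15246165]
(np.float64(328.2345622428502), np.float64(150.1007901132613))
(np.float64(254.73733325811588), np.float64(260.23083638134096))
(np.float64(226.2234784041166), np.float64(125.89033125215492))
```

View pics/w1.png

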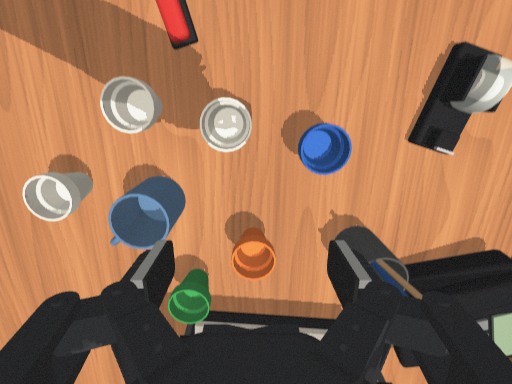

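In the wrist view the rims are orange (254,258), blue (325,148) and the target white (226,124). These agree with the projected positions. I'll measure the rims precisely across views.

```bash
cat >> h.py <<'E'
from scipy.optimize import least_squares
HSV['orange']=((2,170,60),(14,255,255));HSV['blue']=((106,170,50),(125,255,255))
def rim(c,col,guess,z=.075,rad=.0325):
    u,v=proj(c,guess); m=mask(c,col)
    w=np.zeros_like(m); rp=c['fx']*rad/(c['R']@np.array(guess)+c['t'])[2]
    cv2.circle(w,(int(round(u)),int(round(v))),int(rp*1.7),255,-1); m&=w
    cs=max(cv2.findContours(m,cv2.RETR_EXTERNAL,cv2.CHAIN_APPROX_NONE)[0],key=cv2.contourArea)
    P=np.array([plane(c,a,b,z)[:2] for a,b in cs[:,0].astype(float)])
    f=lambda q:(np.hypot(*(P-q).T)-rad)
    r=least_squares(f,guess[:2],loss='cauchy',f_scale=.001); 
    X=np.array([*r.x,z]); return X,proj(c,X),np.mean(abs(f(r.x))<.002)
E
python3 - <<'E'
from h import *
C={n:cam(n) for n in('wrist','top','scene')}
for k,X in {'blue':(.579,-.21,.075),'orange':(.488,-.37,.075),'white':(.451,-.181,.075)}.items():
    rs=[]
    for n,c in C.items():
        try:
            r=rim(c,k,X);print(k,n,r[0][:2].round(4),np.round(r[1],1),r[2].round(2));rs.append(ray(c,*r[1]))
        except Exception as e: print(k,n,e)
    print('tri',*tri(rs))
E
```

```text
blue wrist [ 0.5746 -0.2071] [327.2 140.5] 0.78
blue top [ 0.579  -0.2049] [338.4 159.6] 0.4
blue scene [ 0.5908 -0.2049] [176.5 204.4] 0.44
tri [ 0.58175785 -0.21019177  0.05620328] [np.float64(0.0018042633143600748), np.float64(0.0025268918388392913), np.float64(0.0034100268494146645)]
orange wrist [ 0.4854 -0.3675] [255.2 253.4] 0.65
orange top max() iterable argument is empty
orange scene [ 0.4935 -0.3644] [148.4 162.2] 0.39
tri [ 0.48564477 -0.37481636  0.06062342] [np.float64(0.0012532874532495061), np.float64(0.0012532874532496152)]
white wrist [ 0.4495 -0.1792] [226.2 117.6] 0.93
white top [ 0.4516 -0.1775] [329.4 201.3] 0.25
white scene [ 0.4603 -0.1746] [206.5 174.5] 0.47
tri [ 0.45103149 -0.18005942  0.0607518 ] [np.float64(0.0028070439614197975), np.float64(0.0017853767080812698), np.float64(0.0014418641615903229)]
```

Run:
```python
from h import *
plan([((.487,-.371,.20),RP,4)])
c=cam('wrist');im=c['image'].copy()
for k,X in {'blue':(.577,-.208,.075),'orange':(.487,-.37,.075),'white':(.4505,-.18,.075)}.items():
    r=rim(c,k,X);print(k,r); m=mask(c,k)
    cs=cv2.findContours(m,cv2.RETR_EXTERNAL,cv2.CHAIN_APPROX_NONE)[0];cv2.drawContours(im,cs,-1,(255,0,255),1)
    for a in np.linspace(0,6.28,60):
        u,v=proj(c,r[0]+.0325*np.array([np.cos(a),np.sin(a),0]));cv2.circle(im,(int(round(u)),int(round(v))),0,(0,255,0),-1)
cv2.imwrite('pics/w2.png',cv2.resize(im[90:300,180:380],None,fx=2.8,fy=2.8,interpolation=cv2.INTER_NEAREST)[:,:,::-1])
```

```text
[{"dp": [-3.4, 0.11, 1.42], "twist": [-0.01, 0.0, 0.04]}, {"dp": [-3.4, 0.12, 1.42], "twist": [-0.01, 0.0, 0.03]}, {"dp": [-3.39, 0.12, 1.41], "twist": [-0.0, 0.0, 0.04]}, {"dp": [-3.4, 0.12, 1.42], "twist": [-0.01, 0.0, 0.03]}]
blue (array([ 0.5748664, -0.2070441,  0.075    ]), (np.float64(325.44525153727176), np.float64(148.0477717801898)), np.float64(0.7880794701986755))
orange (array([ 0.4856547 , -0.36761565,  0.075     ]), (np.float64(253.61711865730985), np.float64(259.25074658335194)), np.float64(0.6296296296296297))
white (array([ 0.45016594, -0.17914268,  0.075     ]), (np.float64(225.62732508605612), np.float64(124.91922353577503)), np.float64(0.9865771812080537))
```

View pics/w2.png

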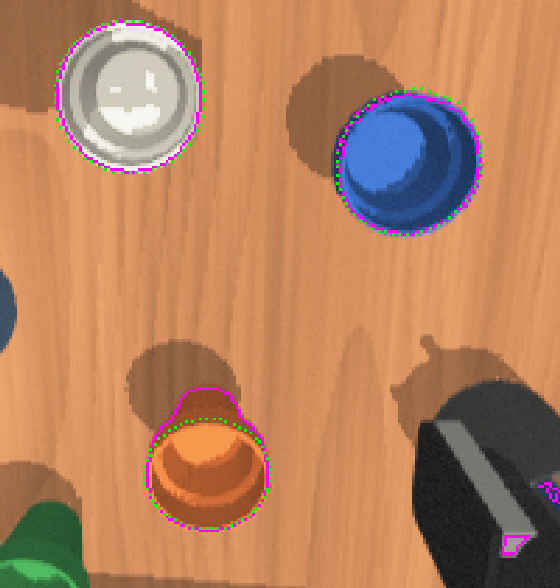

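The overlay shows the rims fitted well: white at image (226,125), blue (325,148), orange (254,259). Now I move above the orange pot.

Emit:
arm_command([
  {"dp":[-3.4,0.1,1.4],"twist":[0,0,0]},
  {"dp":[-3.4,0.1,1.4],"twist":[0,0,0]},
  {"dp":[-3.3,0.1,1.4],"twist":[0,0,0.1]},
  {"dp":[-3.2,0.1,1.4],"twist":[0,0,0]},
  {"dp":[0,0,0],"twist":[0,0,0]},
])

```text
t: 3.08
ee_pos: [0.4866, -0.3675, 0.1994]
tool_rot: [[-0.002, 1.0, -0.003], [1.0, 0.002, 0.001], [0.001, -0.003, -1.0]]
contact_force: [0.5, 0.3, -0.3]
gripper_width: 0.999
grip_force: 0.0
```

Run:
```python
from h import *
c=cam('wrist','w3')
pr={'blue':((.5748664,-.2070441,.075),(325.45,148.05)),'orange':((.48565,-.36762,.075),(253.6,259.25)),'white':((.4502,-.1791,.075),0)}
o=np.array([.48067,-.15644,.4095])  # first view centre
s=robot.observe();print(s['t'],s['ee_pos'])
for k,(X,_) in pr.items():
    try:
        r=rim(c,k,X);print(k,r,'tri',tri([(o,np.array(X)-o),ray(c,*r[1])]))
    except Exception as e: print(k,e)
plan([((.486,-.368,.075),RP,5)])
```

```text
3.125 [ 0.48735682 -0.36635578  0.20011738]
blue (array([ 0.57364338, -0.20946244,  0.075     ]), (np.float64(349.3953140246947), np.float64(13.334812825424507)), np.float64(0.5068119891008175)) tri (array([ 0.57596034, -0.20784479,  0.06931474]), [np.float64(0.0004896158798385733), np.float64(0.000489615879838377)])
orange (array([ 0.48414089, -0.36823342,  0.075     ]), (np.float64(249.67396065703602), np.float64(182.5590735478202)), np.float64(0.6482412060301508)) tri (array([ 0.48490233, -0.36860727,  0.07352778]), [np.float64(0.0007714711044130706), np.float64(0.0007714711044131685)])
white (array([ 0.45312652, -0.18254762,  0.075     ]), (np.float64(214.35481892803543), np.float64(-22.735954723886834)), np.float64(0.5348837209302325)) tri (array([ 0.45083239, -0.17954919,  0.06706178]), [np.float64(0.001352275367982085), np.float64(0.0013522753679821962)])
[{"dp": [-0.04, -0.02, 2.5], "twist": [-0.02, -0.01, 0.04]}, {"dp": [-0.03, -0.03, 2.5], "twist": [-0.01, -0.01, 0.04]}, {"dp": [-0.03, -0.02, 2.5], "twist": [-0.02, -0.01, 0.04]}, {"dp": [-0.04, -0.03, 2.51], "twist": [-0.01, -0.01, 0.04]}, {"dp": [-0.03, -0.03, 2.5], "twist": [-0.02, -0.01, 0.04]}]
```

Emit:
arm_command([
  {"dp":[0,0,2.5],"twist":[0,0,0]},
  {"dp":[-0.1,-0.1,2.5],"twist":[0,0,0]},
  {"dp":[-0.1,-0.1,2.5],"twist":[0,0,0]},
  {"dp":[0,0,2.5],"twist":[0,0,0]},
  {"dp":[0,0,2.5],"twist":[0,0,0]},
  {"dp":[0,0,0],"twist":[0,0,0]},
])

```text
t: 3.88
ee_pos: [0.4856, -0.3664, 0.0748]
tool_rot: [[-0.006, 1.0, -0.002], [1.0, 0.006, 0.002], [0.002, -0.002, -1.0]]
contact_force: [-0.6, 0.4, 0.2]
gripper_width: 0.996
grip_force: 0.0
```

Emit:
arm_command([
  {"dp":[0,0,0],"twist":[0,0,0]},
  {"dp":[0,0,0],"twist":[0,0,0]},
  {"dp":[0,0,0],"twist":[0,0,0]},
  {"dp":[0,0,0],"twist":[0,0,0]},
  {"dp":[0,0,0],"twist":[0,0,0]},
  {"dp":[0,0,0],"twist":[0,0,0]},
], grip=1)

```text
t: 4.62
ee_pos: [0.4851, -0.3692, 0.0758]
tool_rot: [[-0.003, 1.0, -0.0], [1.0, 0.003, 0.0], [0.0, -0.0, -1.0]]
contact_force: [-1.1, -0.1, -0.6]
gripper_width: 0.001
grip_force: 0.0
```

The gripper closed fully without gripping anything, so I look.

Run:
```python
from h import *
w=cam('wrist');S=cam('scene');T=cam('top')
a=cv2.resize(w['image'],(512,384)); b=cv2.resize(S['image'][100:260,60:260],(288,230)); d=cv2.resize(T['image'][130:260,300:460],(288,234))
cv2.imwrite('pics/miss.png',np.hstack([a,np.vstack([b,d])[:384]])[:,:,::-1]) if 0 else None
r=np.vstack([b,d]);a=np.vstack([a,np.zeros((len(r)-384,512,3),np.uint8)]);cv2.imwrite('pics/miss.png',np.hstack([a,r])[:,:,::-1])
```

```text
(no output)
```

View pics/miss.png

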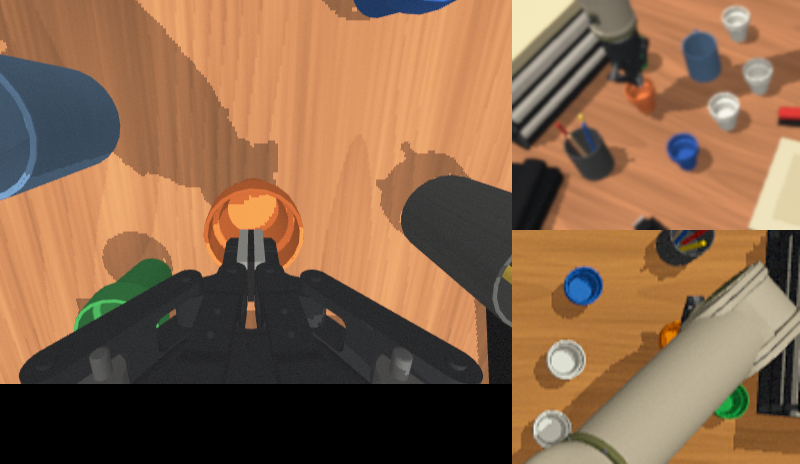

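The fingers at (250,240) closed above or inside the orange mouth, whose rim centre is about (254,222). The pot still stands upright. I'll check numerically where the tips are.

Run:
```python
from h import *
w=cam('wrist');s=robot.observe();p=np.array(s['ee_pos']);print(p,s['gripper_width'],s['t'])
for d in(0,.006,.025,-.02):print(d,np.round(proj(w,p+np.array(s['tool_rot'])[:,2]*d),1))
r=rim(w,'orange',(.485,-.368,.075));print(r)
C=-w['R'].T@w['t'];print(np.array(s['tool_rot']).T@(C-p))
g=w['image'];print([g[v,250].tolist() for v in range(205,262,4)])
```

```text
[ 0.48517268 -0.36919587  0.07582934] 0.0012762439135072276 4.825
0 [252.3 235.7]
0.006 [252.3 231.4]
0.025 [252.1 219.6]
-0.02 [252.5 252.2]
(array([ 0.48568792, -0.36642109,  0.075     ]), (np.float64(253.13128001137164), np.float64(231.14167537338872)), np.float64(0.484251968503937))
[ 0.07940272 -0.00106533 -0.15243781]
[[247, 166, 84], [247, 164, 80], [247, 164, 82], [247, 163, 80], [247, 164, 83], [247, 165, 83], [173, 96, 54], [41, 38, 40], [37, 35, 38], [36, 37, 37], [41, 39, 42], [43, 41, 41], [40, 36, 36], [38, 38, 41], [44, 44, 46]]
```

The visible tips sit about 6 mm ahead of the TCP, not 25 mm, so the grasp was too high. I'll raise, open, and go deeper.

Emit:
arm_command([
  {"dp":[0,0,-2],"twist":[0,0,0]},
  {"dp":[0,0,-2],"twist":[0,0,0]},
  {"dp":[0,0,0],"twist":[0,0,0]},
])

```text
t: 5.2
ee_pos: [0.4863, -0.3702, 0.1187]
tool_rot: [[-0.003, 1.0, 0.004], [1.0, 0.003, -0.002], [-0.002, 0.004, -1.0]]
contact_force: [-0.2, 0.4, -0.6]
gripper_width: 0.001
grip_force: 0.0
```

Run:
```python
from h import *
w=cam('wrist');S=cam('scene');s=robot.observe();p=np.array(s['ee_pos']);R=np.array(s['tool_rot']);print(p,s['gripper_width'])
for c in(w,S):
  print([np.round(proj(c,p+R[:,2]*d),1).tolist() for d in(0,.006,.025)])
a=cv2.resize(w['image'][150:330,150:350],(400,360));u,v=map(int,proj(S,p));print(u,v)
b=cv2.resize(S['image'][v-45:v+45,u-50:u+50],(400,360),interpolation=cv2.INTER_CUBIC)
cv2.imwrite('pics/tip.png',np.hstack([a,b])[:,:,::-1])
```

```text
[ 0.48550869 -0.36916986  0.11646847] -0.002023429414121626
[[251.0, 232.6], [251.0, 228.5], [250.9, 217.0]]
[[145.2, 151.8], [145.7, 153.0], [147.2, 156.7]]
145 151
```

View pics/tip.png

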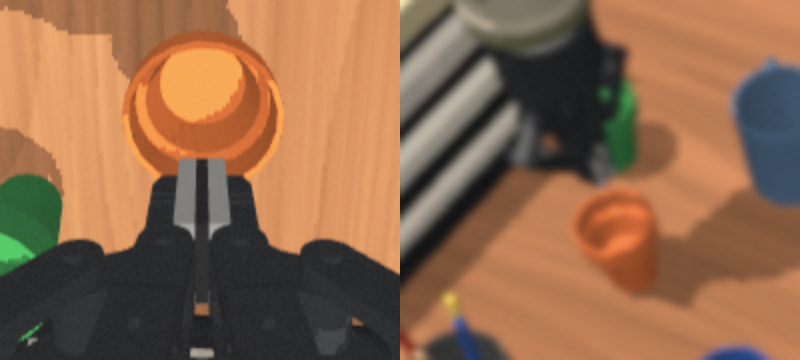

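Scene and wrist views agree that the real fingertips lie near the TCP point, about 25 mm short of the text. I open, re-measure with the pot, and descend deeper.

Emit:
arm_command([
  {"dp":[0,0,-1],"twist":[0,0,0]},
  {"dp":[0,0,0],"twist":[0,0,0]},
  {"dp":[0.2,0,0],"twist":[0,0,0]},
  {"dp":[0,0,2.5],"twist":[0,0,0]},
  {"dp":[0,0,2.5],"twist":[0,0,0]},
  {"dp":[0,0,1.9],"twist":[0,0,0]},
  {"dp":[0,0,1.0],"twist":[0,0,0]},
  {"dp":[0,0,0],"twist":[0,0,0]},
], grip=0)

```text
t: 6.3
ee_pos: [0.485, -0.3671, 0.0465]
tool_rot: [[-0.003, 1.0, -0.001], [1.0, 0.003, 0.0], [0.0, -0.001, -1.0]]
contact_force: [-0.3, 0.0, 0.5]
gripper_width: 1.004
grip_force: 0.0
```

Emit:
arm_command([
  {"dp":[0,0,0],"twist":[0,0,0]},
  {"dp":[0,0,0],"twist":[0,0,0]},
  {"dp":[0,0,0],"twist":[0,0,0]},
  {"dp":[0,0,0],"twist":[0,0,0]},
  {"dp":[0,0,0],"twist":[0,0,0]},
], grip=1)

```text
t: 6.92
ee_pos: [0.4858, -0.3679, 0.0485]
tool_rot: [[-0.003, 1.0, 0.002], [1.0, 0.003, -0.001], [-0.001, 0.002, -1.0]]
contact_force: [-0.1, 0.2, 7.6]
gripper_width: 0.721
grip_force: 63.9
```

Gripped. I lift and look.

Emit:
arm_command([
  {"dp":[0,0,-2],"twist":[0,0,0]},
  {"dp":[0,0,-4],"twist":[0,0,0]},
  {"dp":[0,0,-4],"twist":[0,0,0]},
  {"dp":[0,0,-4],"twist":[0,0,0]},
  {"dp":[0,0,0],"twist":[0,0,0]},
])

```text
t: 7.55
ee_pos: [0.4864, -0.3686, 0.1915]
tool_rot: [[-0.003, 1.0, 0.006], [1.0, 0.003, -0.003], [-0.003, 0.006, -1.0]]
contact_force: [1.1, -0.3, -2.2]
gripper_width: 0.723
grip_force: 66.0
```

Run:
```python
from h import *
w=cam('wrist');S=cam('scene');s=robot.observe();p=np.array(s['ee_pos']);print(s['t'],p,s['gripper_width'],s['grip_force'],s['contact_force'])
u,v=map(int,proj(S,p));print(u,v,[np.round(proj(w,p-[0,0,d]),1).tolist() for d in(-.03,0,.02)])
a=w['image'][60:384,100:420];b=cv2.resize(S['image'][v-40:v+50,u-50:u+50],(360,324),interpolation=cv2.INTER_CUBIC)
cv2.imwrite('pics/held.png',np.hstack([a,b])[:,:,::-1])
```

```text
7.65 [ 0.48525742 -0.36718577  0.18767705] 0.7254426157902504 65.95311225681144 [-0.18645949  0.79081253 -2.98758729]
139 136 [[250.8, 256.0], [250.5, 230.9], [250.4, 218.3]]
```

View pics/held.png

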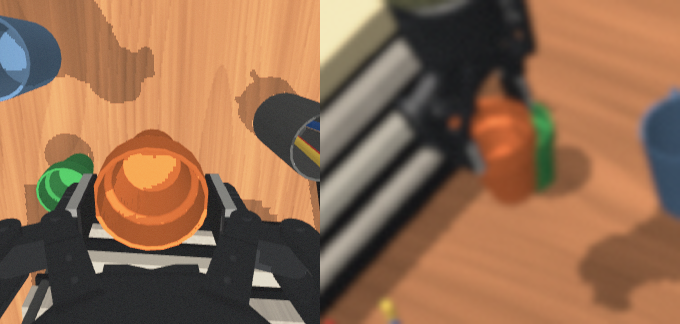

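The orange pot is held level in the jaws with its rim centre at image (251,258). It is about 28 mm above the TCP, as it was before the lift. I'll go next to the blue pot and measure both.

Run:
```python
from h import *
plan([((.575,-.285,.19),RP,3)])
```

```text
[{"dp": [2.73, 3.0, -0.07], "twist": [0.02, 0.0, 0.06]}, {"dp": [2.73, 3.0, -0.08], "twist": [0.03, 0.0, 0.06]}, {"dp": [2.74, 2.99, -0.08], "twist": [0.02, 0.0, 0.06]}]
```

Emit:
arm_command([
  {"dp":[2.7,3.0,0],"twist":[0,0,0]},
  {"dp":[2.7,3.0,0],"twist":[0,0,0]},
  {"dp":[2.8,3.0,0],"twist":[0,0,0]},
  {"dp":[0,0,0],"twist":[0,0,0]},
  {"dp":[0,0,0],"twist":[0,0,0]},
])

```text
t: 8.28
ee_pos: [0.574, -0.2852, 0.186]
tool_rot: [[-0.003, 1.0, -0.002], [1.0, 0.003, -0.0], [0.0, -0.002, -1.0]]
contact_force: [-0.1, -0.2, -1.2]
gripper_width: 0.725
grip_force: 66.0
```

Run:
```python
from h import *
w=cam('wrist');s=robot.observe();p=np.array(s['ee_pos']);print(s['t'],p,np.round(s['tool_rot'],3).tolist())
o=rim(w,'orange',p+[0,0,.0275],z=p[2]+.0275);b=rim(w,'blue',(.575,-.208,.075))
print('orange',o,'off',o[0]-p);print('blue',b)
plan([((*(b[0][:2]-(o[0]-p)[:2]),.19),RP,3)])
```

```text
8.325 [ 0.57375551 -0.28579225  0.18633805] [[-0.002, 1.0, -0.001], [1.0, 0.002, -0.0], [-0.0, -0.001, -1.0]]
orange (array([ 0.57303442, -0.2827433 ,  0.21383805]), (np.float64(250.6397337021351), np.float64(255.80512981929033)), np.float64(0.6831395348837209)) off [-0.00072109  0.00304895  0.0275    ]
blue (array([ 0.57626464, -0.20735897,  0.075     ]), (np.float64(254.63131377140223), np.float64(106.61816174097628)), np.float64(0.673469387755102))
[{"dp": [2.51, 0.11, -0.12], "twist": [-0.03, 0.0, 0.03]}, {"dp": [2.51, 0.11, -0.12], "twist": [-0.03, 0.0, 0.03]}, {"dp": [2.52, 0.11, -0.13], "twist": [-0.02, 0.01, 0.03]}]
```

Emit:
arm_command([
  {"dp":[2.6,0.1,0],"twist":[0,0,0]},
  {"dp":[2.6,0.1,0],"twist":[0,0,0]},
  {"dp":[2.5,0,1],"twist":[0,0,0]},
  {"dp":[0,0,2.5],"twist":[0,0,0]},
  {"dp":[0,0,2.5],"twist":[0,0,0]},
  {"dp":[0,0,1.5],"twist":[0,0,0]},
  {"dp":[0,0,1.5],"twist":[0,0,0]},
  {"dp":[0,0,0],"twist":[0,0,0]},
])

```text
t: 9.32
ee_pos: [0.5761, -0.208, 0.096]
tool_rot: [[-0.003, 1.0, -0.001], [1.0, 0.003, 0.0], [0.0, -0.001, -1.0]]
contact_force: [0.5, -0.0, -1.9]
gripper_width: 0.725
grip_force: 66.0
```

Emit:
arm_command([
  {"dp":[0,0,0.7],"twist":[0,0,0]},
  {"dp":[0,0,0.6],"twist":[0,0,0]},
  {"dp":[0,0,0.4],"twist":[0,0,0]},
  {"dp":[0,0,0],"twist":[0,0,0]},
])

```text
t: 9.82
ee_pos: [0.5766, -0.2078, 0.0796]
tool_rot: [[-0.003, 1.0, -0.0], [1.0, 0.003, 0.0], [0.0, -0.0, -1.0]]
contact_force: [-0.1, 0.0, -1.5]
gripper_width: 0.721
grip_force: 66.0
```

Emit:
arm_command([
  {"dp":[0,0,0.2],"twist":[0,0,0]},
  {"dp":[0,0,0.2],"twist":[0,0,0]},
  {"dp":[0,0,0],"twist":[0,0,0]},
])

```text
t: 10.2
ee_pos: [0.5769, -0.208, 0.0765]
tool_rot: [[-0.003, 1.0, 0.001], [1.0, 0.003, 0.0], [0.0, 0.001, -1.0]]
contact_force: [-2.1, 2.0, 5.6]
gripper_width: 0.723
grip_force: 66.7
```

Floor contact came at the expected height, so I release and rise.

Emit:
arm_command([
  {"dp":[0,0,0],"twist":[0,0,0]},
  {"dp":[0,0,0],"twist":[0,0,0]},
  {"dp":[0,0,0],"twist":[0,0,0]},
  {"dp":[0,0,-2],"twist":[0,0,0]},
  {"dp":[0,0,-4],"twist":[0,0,0]},
  {"dp":[-3,-2,-4],"twist":[0,0,0]},
  {"dp":[-3,-4,-2],"twist":[0,0,0]},
  {"dp":[0,0,0],"twist":[0,0,0]},
], grip=0)

```text
t: 11.2
ee_pos: [0.5146, -0.2726, 0.1995]
tool_rot: [[0.004, 1.0, 0.004], [1.0, -0.004, -0.001], [-0.001, 0.004, -1.0]]
contact_force: [1.3, 0.4, 0.3]
gripper_width: 0.999
grip_force: 0.0
```

Run:
```python
from h import *
w=cam('wrist','nest1');s=robot.observe();p=np.array(s['ee_pos']);print(s['t'],p)
a=rim(w,'orange',(.576,-.208,.103),z=.103);b=rim(w,'blue',(.576,-.208,.075));c=rim(w,'white',(.450,-.179,.075))
print(a,b,c)
plan([((.450,-.179,.14),RP,3)])
cv2.imwrite('pics/nest1.png',w['image'][0:300,130:450][:,:,::-1])
```

```text
11.25 [ 0.51614794 -0.27000393  0.19821639]
(array([ 0.57556903, -0.20966737,  0.103     ]), (np.float64(318.0073200934924), np.float64(123.5065473907357)), np.float64(0.9900990099009901)) (array([ 0.57673317, -0.20868597,  0.075     ]), (np.float64(312.4343403592207), np.float64(120.61399171736103)), np.float64(1.0)) (array([ 0.45106413, -0.17907572,  0.075     ]), (np.float64(185.6697498788912), np.float64(89.72700687859148)), np.float64(0.9896907216494846))
[{"dp": [3.03, -2.21, 1.93], "twist": [0.06, 0.0, -0.01]}, {"dp": [3.03, -2.21, 1.94], "twist": [0.06, 0.0, -0.01]}, {"dp": [3.04, -2.21, 1.94], "twist": [0.07, 0.01, -0.01]}]
```

View pics/nest1.png

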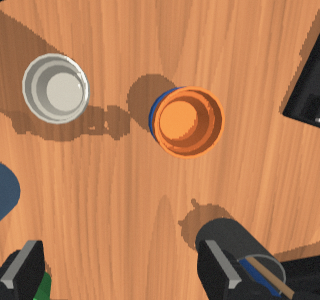

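The orange pot sits in the blue one at image (318,123): the rims agree within about 1.5 mm at the nested height. Now the white pot at (186,90).

Emit:
arm_command([
  {"dp":[3,-2.2,1.5],"twist":[0,0,0]},
  {"dp":[3,-2.2,1.5],"twist":[0,0,0]},
  {"dp":[3.1,-2.1,2],"twist":[0,0,0]},
  {"dp":[0,0,3],"twist":[0,0,0]},
  {"dp":[0,0,3],"twist":[0,0,0]},
  {"dp":[0,0,2.5],"twist":[0,0,0]},
  {"dp":[0,0,1.5],"twist":[0,0,0]},
  {"dp":[0,0,0],"twist":[0,0,0]},
])

```text
t: 12.25
ee_pos: [0.4513, -0.177, 0.0454]
tool_rot: [[-0.004, 1.0, -0.002], [1.0, 0.004, -0.0], [-0.0, -0.002, -1.0]]
contact_force: [-1.3, -0.8, 0.1]
gripper_width: 0.998
grip_force: 0.0
```

Emit:
arm_command([
  {"dp":[-0.1,0,-0.1],"twist":[0,0,0]},
  {"dp":[0,0,0],"twist":[0,0,0]},
  {"dp":[0,0,0],"twist":[0,0,0]},
  {"dp":[0,0,0],"twist":[0,0,0]},
  {"dp":[0,0,0],"twist":[0,0,0]},
], grip=1)

```text
t: 12.88
ee_pos: [0.4524, -0.1787, 0.0487]
tool_rot: [[-0.003, 1.0, 0.002], [1.0, 0.003, 0.001], [0.001, 0.002, -1.0]]
contact_force: [-4.7, 1.7, 15.3]
gripper_width: 0.731
grip_force: 61.8
```

Emit:
arm_command([
  {"dp":[0,0,-2],"twist":[0,0,0]},
  {"dp":[0,0,-4],"twist":[0,0,0]},
  {"dp":[0,0,-4],"twist":[0,0,0]},
  {"dp":[0,0,-5],"twist":[0,0,0]},
  {"dp":[-3,4,0],"twist":[0,0,0]},
  {"dp":[-4,4,0],"twist":[0,0,0]},
  {"dp":[-4,4,0],"twist":[0,0,0]},
  {"dp":[0,0,0],"twist":[0,0,0]},
])

```text
t: 13.88
ee_pos: [0.5725, -0.2907, 0.195]
tool_rot: [[-0.001, 1.0, -0.004], [1.0, 0.001, -0.003], [-0.003, -0.004, -1.0]]
contact_force: [-0.5, 0.3, -1.2]
gripper_width: 0.732
grip_force: 66.4
```

Run:
```python
from h import *
w=cam('wrist','n2');s=robot.observe();p=np.array(s['ee_pos']);print(s['t'],p,s['gripper_width'],np.round(s['tool_rot'],3).tolist())
for k,X in {'white':p+[0,0,.0275],'orange':np.array((.5757,-.209,.103))}.items():
    r=rim(w,k,X,z=X[2]);print(k,r,r[0]-p)
```

```text
13.925 [ 0.57181179 -0.28949872  0.19601817] 0.7358140726062155 [[-0.001, 1.0, -0.003], [1.0, 0.001, -0.002], [-0.002, -0.003, -1.0]]
white (array([ 0.57108812, -0.28703219,  0.22351817]), (np.float64(249.66236156127042), np.float64(254.60273684441708)), np.float64(0.7014925373134329)) [-0.00072367  0.00246653  0.0275    ]
orange (array([ 0.57525231, -0.21106606,  0.103     ]), (np.float64(255.52201874756327), np.float64(104.1984555662419)), np.float64(0.7262773722627737)) [ 0.00344052  0.07843267 -0.09301817]
```

Emit:
arm_command([
  {"dp":[2.6,0.2,0],"twist":[0,0,0]},
  {"dp":[2.6,0.2,0],"twist":[0,0,0]},
  {"dp":[2.7,0.1,0],"twist":[0,0,0]},
  {"dp":[0,0,2.3],"twist":[0,0,0]},
  {"dp":[0,0,2.3],"twist":[0,0,0]},
  {"dp":[0,0,1.5],"twist":[0,0,0]},
  {"dp":[0,0,1],"twist":[0,0,0]},
  {"dp":[0,0,0],"twist":[0,0,0]},
])

```text
t: 14.92
ee_pos: [0.5765, -0.2087, 0.1258]
tool_rot: [[-0.003, 1.0, -0.0], [1.0, 0.003, 0.0], [0.0, -0.0, -1.0]]
contact_force: [-0.8, -0.4, -0.5]
gripper_width: 0.732
grip_force: 66.4
```

Emit:
arm_command([
  {"dp":[-0.1,0,0.7],"twist":[0,0,0]},
  {"dp":[0,0,0.7],"twist":[0,0,0]},
  {"dp":[0,0,0.4],"twist":[0,0,0]},
  {"dp":[0,0,0],"twist":[0,0,0]},
])

```text
t: 15.42
ee_pos: [0.5766, -0.2098, 0.1076]
tool_rot: [[-0.003, 1.0, -0.0], [1.0, 0.003, 0.0], [0.0, -0.0, -1.0]]
contact_force: [-0.2, -0.4, -0.3]
gripper_width: 0.73
grip_force: 66.4
```

Emit:
arm_command([
  {"dp":[0,0,0.2],"twist":[0,0,0]},
  {"dp":[0,0,0],"twist":[0,0,0]},
])

```text
t: 15.68
ee_pos: [0.5768, -0.2099, 0.1059]
tool_rot: [[-0.003, 1.0, 0.0], [1.0, 0.003, 0.0], [0.0, 0.0, -1.0]]
contact_force: [0.3, 0.3, -1.2]
gripper_width: 0.73
grip_force: 66.4
```

Emit:
arm_command([
  {"dp":[0,0,0.2],"twist":[0,0,0]},
  {"dp":[0,0,0],"twist":[0,0,0]},
])

```text
t: 15.92
ee_pos: [0.5773, -0.2103, 0.1049]
tool_rot: [[-0.003, 1.0, 0.002], [1.0, 0.003, -0.0], [-0.0, 0.002, -1.0]]
contact_force: [-0.2, 0.4, 7.2]
gripper_width: 0.729
grip_force: 67.2
```

Emit:
arm_command([
  {"dp":[0,0,0],"twist":[0,0,0]},
  {"dp":[0,0,0],"twist":[0,0,0]},
  {"dp":[0,0,0],"twist":[0,0,0]},
  {"dp":[0,0,-2],"twist":[0,0,0]},
  {"dp":[0,0,-4],"twist":[0,0,0]},
  {"dp":[0,0,-4],"twist":[0,0,0]},
  {"dp":[-3,-4,-2],"twist":[0,0,0]},
  {"dp":[-3,-3,0],"twist":[0,0,0]},
], grip=0)

```text
t: 16.92
ee_pos: [0.5064, -0.2718, 0.227]
tool_rot: [[-0.003, 1.0, 0.004], [1.0, 0.003, -0.001], [-0.001, 0.004, -1.0]]
contact_force: [-0.8, -0.9, -0.7]
gripper_width: 1.0
grip_force: 0.0
```

Run:
```python
from h import *
w=cam('wrist');T=cam('top');S=cam('scene');s=robot.observe();print(s['t'],s['ee_pos'],np.round(s['q'],1))
for k,z in(('white',.131),('orange',.103),('blue',.075)):
    try:print(k,rim(w,k,(.576,-.2095,z),z=z))
    except Exception as e:print(k,e)
HSV['tab']=((3,150,150),(22,255,255))
for n,c,g in(('top',T,(240,193)),('scene',S,(287,198))):
    m=mask(c,'tab');mm=np.zeros_like(m);x,y=g;mm[y-14:y+14,x-12:x+12]=m[y-14:y+14,x-12:x+12]
    ys,xs=np.nonzero(mm);print(n,len(xs),xs.mean() if len(xs) else 0,ys.mean() if len(ys) else 0, xs.min(),xs.max(),ys.min(),ys.max())
    print(cv2.cvtColor(c['image'],cv2.COLOR_RGB2HSV)[y,x-4:x+5].tolist())
a=cv2.resize(T['image'][105:215,180:300],(436,400),interpolation=cv2.INTER_CUBIC)
b=w['image'][0:400,130:450];b=np.vstack([b,np.zeros((16,320,3),np.uint8)])
cv2.imwrite('pics/lid.png',np.hstack([a,b])[:,:,::-1])
```

```text
17.075 [ 0.50539359 -0.27247388  0.22573161] [-18.9  16.3  51.9  93.6 -13.2  76.4  34.9]
white (array([ 0.57391507, -0.21114845,  0.131     ]), (np.float64(325.60684113866563), np.float64(126.58880868044051)), np.float64(1.0))
orange (array([ 0.57471125, -0.21092878,  0.103     ]), (np.float64(318.8883193793275), np.float64(124.19085718897658)), np.float64(1.0))
blue (array([ 0.57420607, -0.21138675,  0.075     ]), (np.float64(312.16367043520523), np.float64(122.84779777569797)), np.float64(1.0))
top 226 241.25221238938053 199.34513274336283 228 251 186 206
[[15, 179, 120], [16, 255, 195], [17, 255, 228], [17, 255, 225], [18, 255, 225], [17, 255, 227], [15, 255, 207], [14, 173, 118], [16, 182, 125]]
scene 101 286.2970297029703 197.24752475247524 282 291 191 204
[[10, 163, 224], [11, 173, 239], [11, 174, 246], [11, 175, 248], [11, 175, 246], [10, 175, 239], [10, 168, 221], [11, 152, 199], [11, 141, 195]]
```

View pics/lid.png

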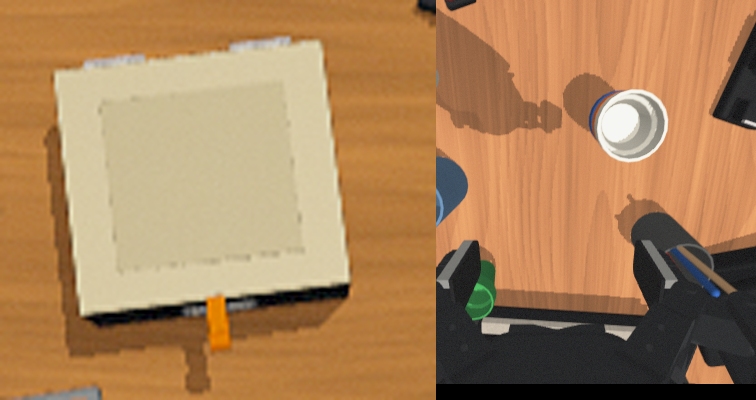

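The stack is concentric at (326,127) in the wrist view. In the top crop the lid corners are (55,72), (322,40), (350,285) and (80,317), with the tab running (215,297) to (222,348). Next I compute the lid geometry.

Run:
```python
from h import *
T=cam('top');S=cam('scene');f=120/436;g=110/400
P=[plane(T,180+x*f,105+y*g,.125) for x,y in((55,72),(322,40),(350,285),(80,317))]
print(np.round(P,4).tolist())
bl,br,fr,fl=P
print('sizes',[np.linalg.norm(a-b).round(3) for a,b in((bl,br),(br,fr),(fr,fl),(fl,bl))])
yd=(bl-br)/2+(fl-fr)/2;print('yaw of y',np.degrees(np.arctan2(-yd[0],yd[1])));xd=(bl+br-fl-fr);print('yaw of x',np.degrees(np.arctan2(xd[1],xd[0])))
HSV['tab']=((14,220,180),(22,255,255))
m=mask(T,'tab');w=np.zeros_like(m);w[180:212,230:252]=m[180:212,230:252]
(cx,cy),(a,b),an=cv2.minAreaRect(cv2.findNonZero(w));print('top tab',cx,cy,a,b,an,plane(T,cx,cy,.125))
HSV['tab']=((6,135,180),(16,255,255));m=mask(S,'tab');w=np.zeros_like(m);w[182:212,275:300]=m[182:212,275:300]
r=cv2.minAreaRect(cv2.findNonZero(w));print('scene',r,plane(S,*r[0],.125)); print(tri([ray(T,cx,cy),ray(S,*r[0])]))
```

```text
[[0.669, 0.2262, 0.125], [0.6986, 0.0094, 0.125], [0.4982, -0.0159, 0.125], [0.4693, 0.2005, 0.125]]
sizes [np.float64(0.219), np.float64(0.202), np.float64(0.218), np.float64(0.201)]
yaw of y 7.685476926182988
yaw of x 7.253991145032216
top tab 239.3599853515625 193.51998901367188 13.57645034790039 5.656854629516602 81.8698959350586 [0.46691766 0.09154541 0.125     ]
scene ((287.0, 194.0), (24.0, 24.0), 90.0) [0.45467652 0.08789723 0.125     ]
(array([0.46525774, 0.09083301, 0.14265017]), [np.float64(0.0003190909087555236), np.float64(0.00031909090875561)])
```

```bash
cat >> h.py <<'E'
YAW=7.5; HINGE=np.array([.6838,.1178,.1205]); TAB=np.array([-.230,0,.005]); OFF=.018
def lidpose(open_deg,a=20,back=0.,hinge=HINGE,off=OFF,dx=0.):
    L=Ro.from_euler('z',YAW,degrees=True)*Ro.from_euler('y',open_deg,degrees=True)
    R=(L*Ro.from_euler('y',-a,degrees=True)).as_matrix()@np.diag([-1,1,-1.])
    return hinge+L.apply(TAB+[dx,0,0])+R[:,2]*(off-back),R
E
python3 - <<'E'
from h import *
p,R=lidpose(0,back=.1);print(lidpose(0)[0],p,lidpose(50)[0])
plan([(p,R,12)])
E
```

```text
[0.46187138 0.08858254 0.10858553] [0.42796196 0.08411828 0.20255479] [0.5320981  0.09782807 0.2843157 ]
[{"dp": [2.95, -0.65, 0.19], "twist": [-1.41, -1.24, -8.02]}, {"dp": [3.02, -0.24, 0.11], "twist": [-1.41, -1.24, -8.02]}, {"dp": [3.02, 0.18, 0.04], "twist": [-1.41, -1.24, -8.02]}, {"dp": [2.97, 0.6, -0.01], "twist": [-1.41, -1.24, -8.02]}, {"dp": [2.85, 1.01, -0.06], "twist": [-1.41, -1.24, -8.02]}, {"dp": [2.68, 1.4, -0.08], "twist": [-1.41, -1.24, -8.02]}, {"dp": [2.46, 1.77, -0.1], "twist": [-1.4, -1.24, -8.02]}, {"dp": [2.18, 2.09, -0.11], "twist": [-1.41, -1.24, -8.02]}]
[{"dp": [1.87, 2.38, -0.09], "twist": [-1.4, -1.24, -8.02]}, {"dp": [1.52, 2.62, -0.07], "twist": [-1.41, -1.24, -8.01]}, {"dp": [1.13, 2.81, -0.03], "twist": [-1.4, -1.24, -8.02]}, {"dp": [0.74, 2.93, 0.02], "twist": [-1.41, -1.24, -8.01]}]
```

Emit:
arm_command([
  {"dp":[3,-0.7,0.2],"twist":[-1.4,-1.2,-8]},
  {"dp":[3,-0.2,0.1],"twist":[-1.4,-1.2,-8]},
  {"dp":[3,0.2,0],"twist":[-1.4,-1.2,-8]},
  {"dp":[3,0.6,0],"twist":[-1.4,-1.2,-8]},
  {"dp":[2.9,1,-0.1],"twist":[-1.4,-1.2,-8]},
  {"dp":[2.7,1.4,-0.1],"twist":[-1.4,-1.2,-8]},
  {"dp":[2.5,1.8,-0.1],"twist":[-1.4,-1.3,-8]},
  {"dp":[2.2,2.1,-0.1],"twist":[-1.4,-1.3,-8]},
])

```text
t: 18.18
ee_pos: [0.4536, -0.0304, 0.2108]
tool_rot: [[-0.876, 0.416, 0.244], [0.42, 0.907, -0.036], [-0.236, 0.071, -0.969]]
contact_force: [0.9, 0.1, -0.4]
gripper_width: 1.001
grip_force: 0.0
```

Emit:
arm_command([
  {"dp":[1.9,2.4,-0.1],"twist":[-1.4,-1.3,-8]},
  {"dp":[1.5,2.6,-0.1],"twist":[-1.4,-1.3,-8]},
  {"dp":[1.1,2.8,0],"twist":[-1.4,-1.2,-8]},
  {"dp":[0.7,2.9,0],"twist":[-1.4,-1.2,-8]},
  {"dp":[0,0,0],"twist":[0,0,0]},
])

```text
t: 18.8
ee_pos: [0.4274, 0.0873, 0.2037]
tool_rot: [[-0.932, -0.131, 0.338], [-0.123, 0.991, 0.046], [-0.341, 0.001, -0.94]]
contact_force: [-0.3, 0.5, -0.9]
gripper_width: 0.997
grip_force: 0.0
```

Run:
```python
from h import *
w=cam('wrist','w8');s=robot.observe();p,R=lidpose(0,back=.1);print(s['t'],s['ee_pos'],'goal',p,np.round(s['q'],1))
print('rot err',Ro.from_matrix(np.array(s['tool_rot']).T@R).as_rotvec(degrees=True))
HSV['tab']=((2,150,120),(22,255,255))
X=HINGE+Ro.from_euler('z',YAW,degrees=True).apply([-.221,0,.006]);print('expect',proj(w,X))
for bl in blobs(w,'tab',proj(w,X),60,30):print(bl)
cv2.imwrite('pics/w8.png',w['image'][:,:,::-1])
```

```text
18.85 [0.42786884 0.08610044 0.20385985] goal [0.42796196 0.08411828 0.20255479] [-50.  -25.1  22.5 128.3  19.3  57.4  61.5]
rot err [ 0.01196798 -0.06576234 -0.20667948]
expect (np.float64(246.36758484316135), np.float64(202.66280081558403))
([248.0, 202.0], [239, 184, 18, 38, 644])
```

View pics/w8.png

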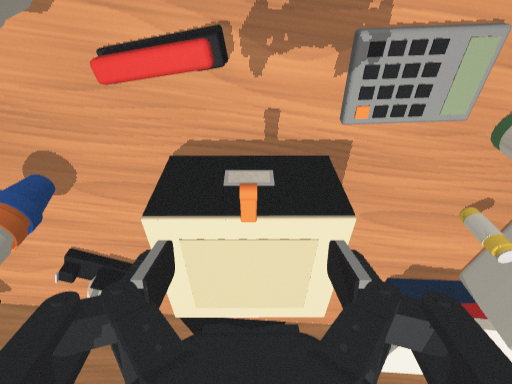

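The wrist view shows the tab at (248,202) where (246,203) was predicted. The lid edges are straight in the image, so the yaw is right. I'll check the height from two wrist places while descending.

Emit:
arm_command([
  {"dp":[0,-0.1,2.5],"twist":[0,0,0]},
  {"dp":[0,0,2.5],"twist":[0,0,0]},
  {"dp":[0,0,0],"twist":[0,0,0]},
])

```text
t: 19.23
ee_pos: [0.4446, 0.0854, 0.1554]
tool_rot: [[-0.934, -0.124, 0.335], [-0.116, 0.992, 0.042], [-0.338, 0.0, -0.941]]
contact_force: [0.5, 0.5, 0.4]
gripper_width: 1.002
grip_force: 0.0
```

Run:
```python
from h import *
w=cam('wrist');T=cam('top');s=robot.observe();print(s['t'],s['ee_pos'],np.round(s['q'],1))
HSV['tab']=((2,150,120),(22,255,255))
X=HINGE+Ro.from_euler('z',YAW,degrees=True).apply([-.221,0,.006]);print('expect',X,proj(w,X))
b=blobs(w,'tab',proj(w,X),60,30);print(b)
print(tri([ray(T,239.4,193.5),ray(w,*b[0][0])]))
p,R=lidpose(0);plan([(p,R,4)])
```

```text
19.325 [0.44523376 0.08608406 0.15722846] [-50.7 -19.7  26.2 130.6  18.9  49.3  62.6]
expect [0.46469069 0.08895371 0.1265    ] (np.float64(250.85804517705492), np.float64(226.70829456963958))
[([253.0, 224.6], [242, 203, 23, 46, 975])]
(array([0.46733   , 0.09132284, 0.12130008]), [np.float64(0.00031986745867895207), np.float64(0.000319867458679007)])
[{"dp": [0.02, 0.01, 1.29], "twist": [-0.01, -0.02, -0.09]}, {"dp": [0.02, 0.01, 1.29], "twist": [-0.01, -0.02, -0.09]}, {"dp": [0.02, 0.01, 1.28], "twist": [-0.01, -0.02, -0.08]}, {"dp": [0.02, 0.0, 1.29], "twist": [-0.01, -0.01, -0.09]}]
```

Emit:
arm_command([
  {"dp":[0,0.1,1.5],"twist":[0,0,0]},
  {"dp":[-0.1,0.1,1.5],"twist":[0,0,0]},
  {"dp":[-0.1,0,1.4],"twist":[0,0,0]},
  {"dp":[0,0,0.8],"twist":[0,0,0]},
  {"dp":[0,0,0],"twist":[0,0,0]},
])

```text
t: 19.95
ee_pos: [0.4642, 0.0909, 0.1085]
tool_rot: [[-0.933, -0.126, 0.338], [-0.118, 0.992, 0.044], [-0.341, 0.001, -0.94]]
contact_force: [0.7, 0.3, 0.3]
gripper_width: 1.0
grip_force: 0.0
```

Emit:
arm_command([
  {"dp":[0,0,0],"twist":[0,0,0]},
  {"dp":[0,0,0],"twist":[0,0,0]},
  {"dp":[0,0,0],"twist":[0,0,0]},
  {"dp":[0,0,0],"twist":[0,0,0]},
  {"dp":[0,0,0],"twist":[0,0,0]},
  {"dp":[0,0,0],"twist":[0,0,0]},
  {"dp":[0,0,0],"twist":[0,0,0]},
], grip=1)

```text
t: 20.82
ee_pos: [0.4642, 0.0899, 0.1086]
tool_rot: [[-0.933, -0.125, 0.338], [-0.118, 0.992, 0.043], [-0.34, 0.001, -0.94]]
contact_force: [-5.7, -7.4, 10.1]
gripper_width: 0.169
grip_force: 59.4
```

Run:
```python
from h import *
w=cam('wrist','w9');s=robot.observe();p,R=lidpose(0);print(s['t'],s['ee_pos'],p,np.round(s['q'],1),s['gripper_width'],s['grip_force'])
```

```text
20.875 [0.46419455 0.08993534 0.10860542] [0.46187138 0.08858254 0.10858553] [-52.  -12.2  30.2 131.9  16.9  40.4  64.7] 0.17102005679950674 59.43124808371067
```

The tab is held at width 0.17, about 15 mm. I plan the arc about the hinge.

Run:
```python
from h import *
s=robot.observe();p=np.array(s['ee_pos']);R=np.array(s['tool_rot'])
ax=Ro.from_euler('z',YAW,degrees=True).apply([0,1,0])
w=[]
for k in range(1,18):
    Q=Ro.from_rotvec(ax*50/17*k,degrees=True); w.append((HINGE+Q.apply(p-HINGE),Q.as_matrix()@R,1))
print(plan(w)[0])
```

```text
[{"dp": [-0.36, 0.0, -1.08], "twist": [0.02, 2.94, -0.0]}, {"dp": [-0.35, 0.0, -1.08], "twist": [0.01, 2.94, -0.01]}, {"dp": [-0.36, 0.0, -1.08], "twist": [0.02, 2.94, -0.0]}, {"dp": [-0.36, 0.0, -1.08], "twist": [0.01, 2.94, -0.01]}, {"dp": [-0.36, 0.0, -1.08], "twist": [0.02, 2.95, 0.0]}, {"dp": [-0.35, 0.0, -1.08], "twist": [0.01, 2.94, -0.0]}, {"dp": [-0.36, 0.0, -1.08], "twist": [0.02, 2.94, -0.01]}, {"dp": [-0.36, 0.0, -1.08], "twist": [0.01, 2.94, 0.0]}]
[{"dp": [-0.35, 0.0, -1.08], "twist": [0.02, 2.94, -0.0]}, {"dp": [-0.36, 0.0, -1.08], "twist": [0.01, 2.94, -0.01]}, {"dp": [-0.36, 0.01, -1.08], "twist": [0.02, 2.94, -0.0]}, {"dp": [-0.35, -0.0, -1.08], "twist": [0.01, 2.94, -0.0]}, {"dp": [-0.36, -0.0, -1.08], "twist": [0.02, 2.94, -0.01]}, {"dp": [-0.36, -0.0, -1.08], "twist": [0.01, 2.95, -0.0]}, {"dp": [-0.36, -0.0, -1.09], "twist": [0.02, 2.94, -0.01]}, {"dp": [-0.35, -0.0, -1.08], "twist": [0.01, 2.94, 0.0]}]
[{"dp": [-0.36, -0.0, -1.08], "twist": [0.02, 2.94, -0.0]}]
[0.53357503 0.09908498 0.28246567]
```

Emit:
arm_command([
  {"dp":[-0.36,0,-1.08],"twist":[0,2.94,0]},
  {"dp":[-0.36,0,-1.08],"twist":[0,2.94,0]},
  {"dp":[-0.36,0,-1.08],"twist":[0,2.94,0]},
  {"dp":[-0.36,0,-1.08],"twist":[0,2.94,0]},
  {"dp":[0,0,0],"twist":[0,0,0]},
])

```text
t: 21.5
ee_pos: [0.4662, 0.0901, 0.1537]
tool_rot: [[-0.982, -0.125, 0.138], [-0.124, 0.992, 0.017], [-0.139, -0.0, -0.99]]
contact_force: [-2.9, -3.4, 0.6]
gripper_width: 0.168
grip_force: 60.7
```

Forces are small, so I continue.

Emit:
arm_command([
  {"dp":[-0.36,0,-1.08],"twist":[0,2.94,0]},
  {"dp":[-0.36,0,-1.08],"twist":[0,2.94,0]},
  {"dp":[-0.36,0,-1.08],"twist":[0,2.94,0]},
  {"dp":[-0.36,0,-1.08],"twist":[0,2.94,0]},
  {"dp":[-0.36,0,-1.08],"twist":[0,2.94,0]},
  {"dp":[-0.36,0,-1.08],"twist":[0,2.94,0]},
  {"dp":[0,0,0],"twist":[0,0,0]},
])

```text
t: 22.38
ee_pos: [0.4861, 0.0928, 0.2186]
tool_rot: [[-0.978, -0.126, -0.168], [-0.124, 0.992, -0.021], [0.169, -0.0, -0.986]]
contact_force: [-8.5, -3.9, 3.7]
gripper_width: 0.17
grip_force: 61.1
```

Run:
```python
from h import *
s=robot.observe();p=np.array(s['ee_pos']);d=p-HINGE;h=np.hypot(d[0],d[1])
p0=np.array([.4642,.0899,.1086])-HINGE
print(s['t'],p,np.round(s['q'],1),'angle by pos',np.degrees(np.arctan2(d[2],h)-np.arctan2(p0[2],np.hypot(p0[0],p0[1]))),'r',np.linalg.norm(d),np.linalg.norm(p0))
R=np.array(s['tool_rot']);print('tilt',np.degrees(np.arctan2(R[0,2],-R[2,2])),s['contact_force'],s['torque'])
```

```text
22.375 [0.486115   0.09282076 0.21864597] [-50.4  11.7  40.6  97.1  -8.   83.9  89. ] angle by pos 29.300113813703394 r 0.22211697930605664 0.22168486642078206
tilt -9.661777665225953 [-8.48541459 -3.85611716  3.67949384] [-0.60886592  1.52780644  0.30142463]
```

Emit:
arm_command([
  {"dp":[-0.36,0,-1.08],"twist":[0,2.94,0]},
  {"dp":[-0.36,0,-1.08],"twist":[0,2.94,0]},
  {"dp":[-0.36,0,-1.08],"twist":[0,2.94,0]},
  {"dp":[0,0,0],"twist":[0,0,0]},
])

```text
t: 22.88
ee_pos: [0.5033, 0.0951, 0.2483]
tool_rot: [[-0.94, -0.126, -0.316], [-0.119, 0.992, -0.04], [0.319, 0.0, -0.948]]
contact_force: [-10.0, -1.9, 8.9]
gripper_width: 0.168
grip_force: 61.3
```

```bash
cat > a.py <<'E'
from h import *
s=robot.observe();p=np.array(s['ee_pos']);d=p-HINGE;h=np.hypot(d[0],d[1])
p0=np.array([.4642,.0899,.1086])-HINGE;R=np.array(s['tool_rot'])
print(s['t'],p,np.round(s['q'],1),'angle',np.degrees(np.arctan2(d[2],h)-np.arctan2(p0[2],np.hypot(p0[0],p0[1]))).round(2),'r',np.linalg.norm(d),'tilt+20',20-np.degrees(np.arctan2(R[0,2],-R[2,2])),s['contact_force'],s['gripper_width'],s['grip_force'])
E
python3 a.py
```

```text
22.875 [0.50334857 0.0951388  0.24831722] [-45.1  21.8  40.8  84.9 -13.2  97.1  93.7] angle 38.18 r 0.2222914542519976 tilt+20 38.45538932644513 [-10.00180626  -1.94390674   8.94005644] 0.16807742689271477 61.2788762524724
```

Emit:
arm_command([
  {"dp":[-0.36,0,-1.08],"twist":[0,2.7,0]},
  {"dp":[-0.36,0,-1.08],"twist":[0,2.7,0]},
  {"dp":[-0.37,0,-1.08],"twist":[0,2.7,0]},
  {"dp":[-0.37,0,-1.08],"twist":[0,2.7,0]},
  {"dp":[0,0,0],"twist":[0,0,0]},
  {"dp":[0,0,0],"twist":[0,0,0]},
  {"dp":[0,0,0],"twist":[0,0,0]},
])

```text
t: 23.75
ee_pos: [0.533, 0.0992, 0.2827]
tool_rot: [[-0.865, -0.126, -0.485], [-0.11, 0.992, -0.061], [0.489, 0.001, -0.872]]
contact_force: [-6.5, -1.6, 5.8]
gripper_width: 0.166
grip_force: 61.0
```

```bash
python3 a.py
python3 - <<'E'
from h import *
S=cam('scene');T=cam('top')
a=cv2.resize(S['image'][90:330,130:350],(400,436));b=cv2.resize(T['image'][80:300,180:380],(396,436))
cv2.imwrite('pics/fin.png',np.hstack([a,b])[:,:,::-1])
for k,z in(('white',.131),('orange',.103),('blue',.075)):
    for n,c in(('S',S),('T',T)):
        try:print(k,n,rim(c,k,(.5745,-.211,z),z=z)[::2])
        except Exception as e:print(k,n,'-')
E
```

```text
23.75 [0.53296945 0.09915961 0.28271871] [-37.2  34.5  39.6  67.8 -17.9 113.8  97. ] angle 49.94 r 0.22228862108609065 tilt+20 49.07072059526821 [-6.51583719 -1.616555    5.80533784] 0.16550710265633753 60.95461115241051
white S (array([ 0.5827032 , -0.20652992,  0.131     ]), np.float64(0.5932203389830508))
white T (array([ 0.57602318, -0.20971856,  0.131     ]), np.float64(0.6031746031746031))
orange S (array([ 0.58171329, -0.20338645,  0.103     ]), np.float64(0.7037037037037037))
orange T (array([ 0.57615991, -0.2104076 ,  0.103     ]), np.float64(0.9523809523809523))
blue S (array([ 0.58076781, -0.19898277,  0.075     ]), np.float64(0.3181818181818182))
blue T (array([ 0.57716319, -0.20835082,  0.075     ]), np.float64(0.9523809523809523))
```

View pics/fin.png

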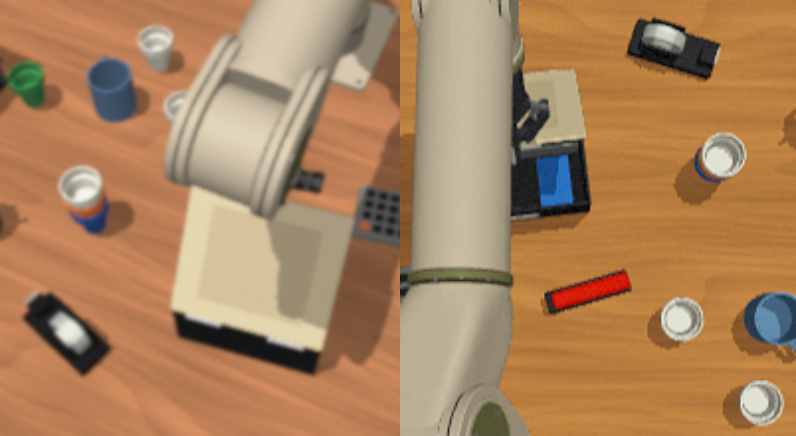

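The picture shows the lid open with the tab held, and the stack (scene crop (83,200)) upright with all three pots nested. The lid angle is about 50°, so I hand in.

```bash
python3 -c "
from cell import robot
print(robot.hand_in())"
```

```text
the job is handed in; nothing more can be done
None
```

I nested the pots blue, orange, white where the blue pot stands and handed the job in at about 24 s, with the gripper still holding the lid by its tab at about 50°; the hand-in returned no verdict.

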